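# File the rolled burr back on a plaque's foot edge

## Robot

A 6-joint arm with a two-finger parallel gripper is mounted at the origin on the work surface. World frame = base frame: x ahead of the robot, y to its left, z up, the work surface at z = 0. Lengths are in m, angles in rad, forces in N, time in s.
With the tool pointing down it reaches from about 0.375 to 0.975 m from the base axis. Payload 3.8 kg.
Tool frame: the origin (TCP) lies on the centre line of the jaws, within the pads' length; the fingertips stand 17 mm ahead of it and the grasp point (between the pads) lies 2 mm behind it (bot.tip_extent is the distance from the TCP to the fingertips, in m); z points along the fingers, y is the line along which they close (so a half turn about z gives the same grasp; the last joint's range is limited). The gripper opens to 85 mm and grips with 20 to 120 N. Pads are 22 mm wide; open, the fingers measure 114 mm over their backs; the gripper's body (76 mm by 85 mm) begins 54 mm behind the grasp point. The pads swing forward as they close: fully open they stand 13 mm farther back than shut.
Start: joints at [-1.161, 0.264, 1.604, -0, 1.274, -0.037], TCP at [0.292, -0.609, 0.248] pointing down, gripper open.
Joint ranges: [-2.63, 2.63], [-0.94, 2.18], [0.31, 2.57], [-1.31, 4.45], [0, 2.66], [-2.55, 2.55]. Speed limits (rad/s): [2.57, 2.57, 3.14, 3.14, 3.14, 3.14].

## Interface

Orientations are given as a rotation vector (axis times angle).
In Python, from workcell import readout, read_camera, finish_job, bot gives the robot as it stands.
- The arm moves only by the tool jog_arm, never from a script. Its argument "deltas" is one flat list of numbers, 7 for each row, row after row: the shift along the tool's x, y, z in m, then the turn, a rotation vector about the tool's x, y, z in degrees, then the gripper command: -1 is shut, 1 is fully open, values between are in proportion. A call has 1 to 8 rows; each row is the pose to reach, as a shift and turn from the pose commanded when the call began, along the tool's axes at that moment; what a row does not reach only later rows make up. A row lasts 1/10 s, in which the tool goes at most 50 mm and 8.59 degrees, less where a joint would pass 70% of its speed; a pose out of reach is approached as far as the arm can. A call with a gripper value outside its range is refused whole. The fingers move at their own pace and stop on an object; "squeeze" is the grip in N (left out, the last holds). Time passes only in rows, so rows that repeat a pose let the fingers close. It gives the time, the measured TCP pose, the force, the opening and the grip force at its end, in the units of the state.
- readout.read_state(): the state, without advancing time (a new reading comes with each control period).
- read_camera(name): name is "scene" or "top" or "wrist"; returns a dict with "color" (420x560x3 uint8, blue, green, red), "fx", "fy", "cx", "cy" (pixels), "dist" ([k1, k2, p1, p2, k3] as OpenCV has them; the pictures are not rectified), "origin" and "attitude" of the camera in the world. Camera axes: x right, y down, z forward; pixel columns grow to the right and rows downward; lengths in m; the calibration is good to about 2 mm. A picture is of the moment at which its call begins. There is no depth.
- finish_job(): hands the job in; it is judged then, once.
The state is a dict: "time": time; "q": joint angles; "joint_vel": joint speeds; "joint_torque": joint torques, N m; "tool_pos": TCP position; "tcp_rot": TCP orientation; "wrist_force": force on the tool from outside, world axes, zero at the start; "torque": the same for the moment, N m; "width": opening from 0.0 (shut) to 1.0 (fully open); "grip_force": force on a finger pad.
Only numpy, scipy, OpenCV 4.12 (cv2) and the standard library are available. Lean on these libraries where they do the work, as an engineer would, in place of code of your own. Each camera call takes 0.05 s, during which the arm holds its last target. There are 200 camera calls.

## Task

Take the block-handled file from its cork pad and work the round burr along the upright plaque's top edge forward (away from the robot) until it no longer overhangs the near face, in at least three long, level strokes square across the edge. Press lightly (around 8 N, never over 20 N), cut on the forward stroke only, and lift the file clear of the work on every return. Let nothing but the file's underside touch the work, then lay the file gently back on its pad, standing on its blade, and leave everything else where it lies.

Things in the scene. Friction and masses are not known exactly. Their poses are not given: they have to be found in the camera images.
- file: file: steel blade 170 (x) x 22 (y) x 6 mm lying flat, on its middle a wooden grip block 64 (x) x 22 (y) x 42 mm, top 48 mm above the underside; 200-325 g. Origin: centre of the blade's underside, x along the blade, z up. Both ends alike, either may lead; the whole underside cuts. Grip the block's middle across y from above, firmly (about 50 N) or it tips in the fingers under an off-centre load
- pad: fixed cork pad 210 (x) x 75 (y) x 6 mm, the file's place; origin under its centre, x along its length
- clamp: fixed wooden bench clamp: base 130 (x) x 110 (y) x 22 mm, two jaws 90 mm wide (y), tops 60 mm above the bench. Between them stands a cast metal plaque 64 mm wide (y), 10 mm thick (x from -5 to +5 mm), the burr along its top edge. Origin: on the bench under the plaque's middle; +x is the forward stroke direction (away from the robot), y runs along the edge
- edge_nominal (a point): point fixed to the clamp, 94 mm above its origin: the middle of the bead's height range. How high the plaque was set is not measured: the top of the burr's bead lies from 6 mm below to 6 mm above this point, to be found by feel; the plaque's own edge is 6 mm below the bead's top. Pressed, the plaque yields straight down as a spring, 5 N per mm
- burr (a joint): travel (m) of the burr, a bead 64 mm long (y), 10 mm across: 0 = overhangs the plaque's near (-x) face by 8 mm; 0.008 = flush, where it stops; bead axis at clamp x = joint - 0.008. Starts at 0 to 0.001. It resists about 0.5 N of drag, then creeps 0.55 mm/s per further N of friction from the sliding file: 1 to 4 mm in an 80 mm stroke at 60 mm/s under 8 N. Pulling back undoes it
- graver: loose graver, lying between clamp and pad: wooden handle 75 mm long, 16 mm thick, then a steel shank of 60 mm; origin under the joint of the two, x towards the tip
- spoon_graver: a second loose graver with a 40 mm shank; origin as the first
- rib: loose flat tan modelling rib, 125 x 50 x 5 mm with round ends; origin under its centre
- finished_plaque: finished plaque lying flat, about 138 x 75 x 13 mm, one round end; origin under the middle of its square part
- wax_jar: small amber jar with steel cap, 60 mm across, 60 mm tall; origin under its centre
- sanding_block: plain wooden block 90 x 50 x 30 mm, without a blade (not the file); origin under its centre
- loupe: black eyepiece loupe, 36 mm across, 31 mm tall; origin under its centre
Mind the look-alikes: they are no part of the job. Leave any blue or orange look-alike of the file alone.

How it is judged:
By the outcome, as a careful person would: the job done as asked, in the order asked, and still so for the second after the job is handed in, with the robot touching nothing.
It also fails if it takes over 67 s, if anything falls off the work surface, if the arm or the gripper's body presses on something with over 40 N, if the wrist force passes 120 N, or if a joint passes its speed limit or range.

## Working session

There is one attempt and no reset: what is moved stays moved. The work goes in short steps, Python scripts to look and compute and a tool call to move; the robot and the scene stay as the last step left them, time stands still between calls to the robot, and variables do not carry over. Pictures are saved under pics/ and viewed, at most 10 in all, crops included, and the job is handed in when it is done.

Besides the shell and the picture viewer there is one more tool, called after "Emit:" by a JSON object that holds its "name" and its "arguments", one argument or row to a line. jog_arm: Moves the arm, as the interface text tells. Its arguments: {"type":"object","properties":{"deltas":{"type":"array"},"squeeze":{"type":"number"}},"required":["deltas"]}

```bash
ls; mkdir -p pics; python3 - <<'E'
from workcell import readout, read_camera
import cv2,json,numpy as np
print(readout.read_state())
for n in("top","scene"):
    c=read_camera(n); cv2.imwrite(f"pics/{n}0.png",c["color"])
    np.save(n+"0.npy",c,allow_pickle=True)
    print(n,{k:np.array(v).round(4).tolist() for k,v in c.items() if k!="color"})
E
```

```text
pics
{'time': 0.0, 'q': array([-1.16090081e+00,  2.64755090e-01,  1.60540798e+00, -2.71830076e-06,
        1.27371216e+00, -3.69473829e-02]), 'joint_vel': array([-0.00148335, -0.0007171 ,  0.00042826, -0.00236643,  0.0014749 ,
       -0.0011345 ]), 'joint_torque': array([ 2.14755033e-03, -5.15109265e+01, -3.67307746e+01,  1.77837410e-04,
        1.29146985e-02, -2.13239832e-05]), 'tool_pos': array([ 0.29136538, -0.60808542,  0.24694235]), 'tcp_rot': array([-3.06132148e+00, -6.95578616e-01,  6.68261143e-04]), 'wrist_force': array([ 0.32032452,  1.0904183 , -0.104688  ]), 'torque': array([-0.00666428, -0.0014423 ,  0.02945301]), 'grip_force': 0.0, 'width': 0.9984380800031508}
top {'fx': 430.4714, 'fy': 430.4714, 'cx': 268.5804, 'cy': 209.767, 'dist': [-0.0332, 0.0, 0.0, 0.0, 0.0], 'origin': [0.3794, 0.0139, 1.1346], 'attitude': [-2.1592, 2.1207, -0.1625]}
scene {'fx': 444.6237, 'fy': 444.6237, 'cx': 279.5251, 'cy': 215.8167, 'dist': [-0.0175, 0.0, 0.0, 0.0, 0.0], 'origin': [1.244, 0.5013, 0.7701], 'attitude': [-1.1827, -2.2121, 1.105]}
```

View pics/top0.png

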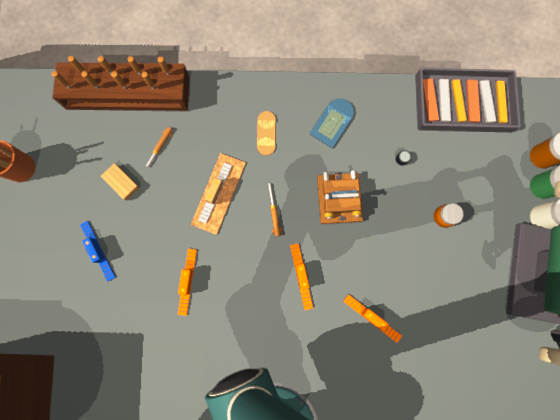

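View pics/scene0.png

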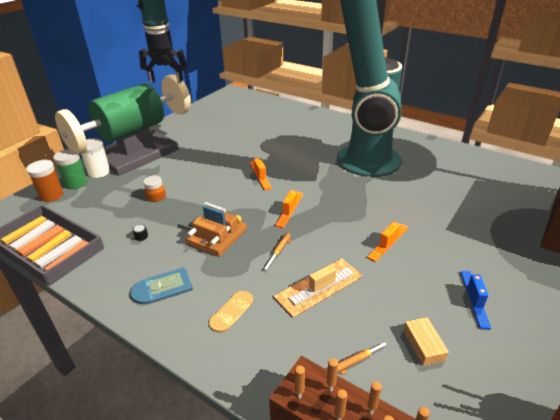

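The top view shows the pad and file near px (219,193), with the real clamp and plaque at (341,198). The orange and blue look-alikes sit elsewhere. In the scene view the clamp is at (215,228) and the file at (322,283).

```bash
cat > h.py <<'E'
import numpy as np,cv2
from scipy.spatial.transform import Rotation as R
def ray(c,uv):
    K=np.array([[c["fx"],0,c["cx"]],[0,c["fy"],c["cy"]],[0,0,1]])
    p=cv2.undistortPoints(np.array(uv,float).reshape(-1,1,2),K,np.array(c["dist"],float)).reshape(-1,2)
    A=np.array(c["attitude"],float); A=R.from_rotvec(A).as_matrix() if A.ndim==1 else A
    return np.array(c["origin"]),np.c_[p,np.ones(len(p))]@A.T
def plane(c,uv,z):
    o,d=ray(c,uv); return o+d*((z-o[2])/d[:,2])[:,None]
def tri(c1,u1,c2,u2):
    o1,d1=ray(c1,u1);o2,d2=ray(c2,u2);out=[]
    for a,b in zip(d1,d2):
        s=np.linalg.lstsq(np.c_[a,-b],o2-o1,rcond=None)[0]; P=o1+a*s[0];Q=o2+b*s[1]
        out.append(np.r_[(P+Q)/2,np.linalg.norm(P-Q)])
    return np.array(out)
def load(n): return np.load(n+".npy",allow_pickle=True).item()
E
python3 - <<'E'
from h import *
t=load("top0");s=load("scene0")
a=cv2.resize(t["color"][140:245,185:370],None,fx=4.3,fy=4.3,interpolation=cv2.INTER_CUBIC)[:, :796]
b=cv2.resize(s["color"][190:320,170:370],None,fx=4,fy=4,interpolation=cv2.INTER_CUBIC)
cv2.imwrite("pics/a.png",a);cv2.imwrite("pics/b.png",b);print(a.shape,b.shape)
E
```

```text
(452, 796, 3) (520, 800, 3)
```

View pics/a.png

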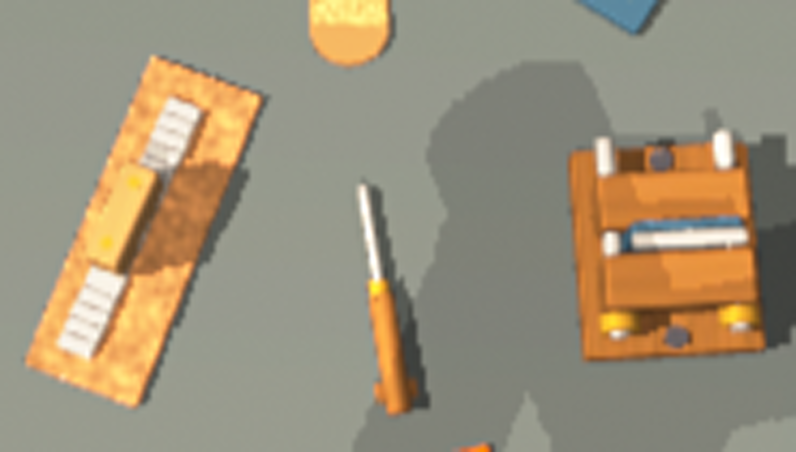

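View pics/b.png

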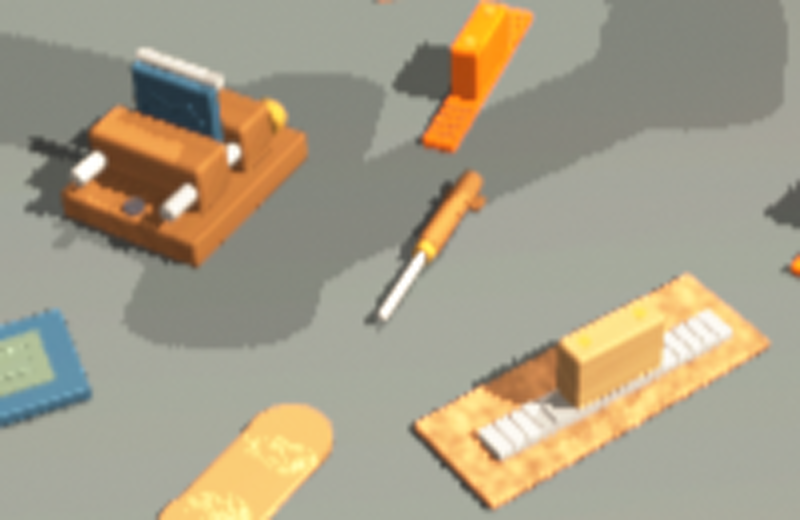

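The enlarged top crop gives pad corners at (153,57), (265,97), (137,407) and (27,363), with the file's blade ends at about (188,103) and (74,352). The bead runs from (632,240) to (748,236). In the scene crop the bead runs from (140,50) to (222,82).

```bash
python3 - <<'E'
from h import *
t=load("top0");s=load("scene0"); np.set_printoptions(precision=4,suppress=True)
A=lambda l:(np.array(l,float)+.5)/4.3-.5+[185,140]
B=lambda l:(np.array(l,float)+.5)/4-.5+[170,190]
def ax(a,b): return np.degrees(np.arctan2(*(b-a)[1::-1])),np.linalg.norm((b-a)[:2])
p=plane(t,A([(153,57),(265,97),(137,407),(27,363)]),.006);print("pad",p,p.mean(0),ax((p[2]+p[3])/2,(p[0]+p[1])/2))
p=plane(s,B([(413,427),(492,508),(770,343),(687,272)]),.006);print("pad scene",p.mean(0),ax((p[0]+p[1])/2,(p[2]+p[3])/2))
p=plane(t,A([(172,97),(205,110),(90,358),(58,347)]),.012);print("blade",p.mean(0),ax((p[2]+p[3])/2,(p[0]+p[1])/2))
p=plane(s,B([(476,432),(500,460),(733,331),(708,310)]),.012);print("blade sc",p.mean(0),ax((p[0]+p[1])/2,(p[2]+p[3])/2))
p=plane(t,A([(127,162),(159,172),(121,271),(87,257)]),.054);print("block",p.mean(0),ax((p[2]+p[3])/2,(p[0]+p[1])/2))
p=plane(s,B([(558,347),(581,370),(664,325),(640,303)]),.054);print("block sc",p.mean(0),ax((p[0]+p[1])/2,(p[2]+p[3])/2))
p=plane(t,A([(570,152),(765,347),(585,358)]),.022);print("base",p,(p[0]+p[1])/2,ax(p[2],p[0]),ax(p[2],p[1]))
p=plane(s,B([(63,195),(198,253),(307,140)]),.022);print("base sc",p,(p[0]+p[2])/2,ax(p[1],p[2]),ax(p[1],p[0]))
p=plane(t,A([(600,172),(745,170),(755,303),(603,305)]),.06);print("jaws",p,p.mean(0),ax(p[3],p[0]),ax(p[3],p[2]),ax(p[0],p[1]))
p=plane(t,A([(632,240),(748,236)]),.092);print("bead",p,p.mean(0))
print(tri(t,A([(632,240),(748,236)]),s,B([(222,83),(138,51)])))
p=plane(s,B([(222,83),(138,51)]),.092);print("bead sc",p.mean(0),ax(p[1],p[0]))
p=plane(t,A([(363,182),(378,287),(397,412)]),.006);print("graver",p)
E
```

```text
pad [[0.7085 0.1524 0.006 ]
 [0.6837 0.0811 0.006 ]
 [0.487  0.1543 0.006 ]
 [0.5129 0.223  0.006 ]] [0.598  0.1527 0.006 ] (np.float64(-20.136245543630885), np.float64(0.20891628152492736))
pad scene [0.6007 0.1556 0.006 ] (np.float64(160.49538506343706), np.float64(0.2103464874186218))
blade [0.5981 0.1609 0.012 ] (np.float64(-22.364646032662556), np.float64(0.17076539415602648))
blade sc [0.6005 0.1636 0.012 ] (np.float64(158.55432270788356), np.float64(0.17201589617872406))
block [0.5968 0.1606 0.054 ] (np.float64(-19.514084385647006), np.float64(0.06288274616383291))
block sc [0.6051 0.1662 0.054 ] (np.float64(159.20680878756275), np.float64(0.05993343620939813))
base [[ 0.6479 -0.1087  0.022 ]
 [ 0.5288 -0.2272  0.022 ]
 [ 0.5201 -0.1179  0.022 ]] [ 0.5883 -0.168   0.022 ] (np.float64(4.102573152722033), np.float64(0.12805944116939696)) (np.float64(-85.4775187819924), np.float64(0.10967858854717003))
base sc [[ 0.6598 -0.2121  0.022 ]
 [ 0.6545 -0.1012  0.022 ]
 [ 0.5274 -0.1132  0.022 ]] [ 0.5936 -0.1627  0.022 ] (np.float64(-174.61615388019487), np.float64(0.12770056146849101)) (np.float64(-87.24863277270566), np.float64(0.11101480355763178))
jaws [[ 0.6268 -0.1224  0.06  ]
 [ 0.6297 -0.2087  0.06  ]
 [ 0.5497 -0.2135  0.06  ]
 [ 0.5469 -0.124   0.06  ]] [ 0.5883 -0.1671  0.06  ] (np.float64(1.1477796613544986), np.float64(0.07996629624692177)) (np.float64(-88.21370835687085), np.float64(0.08955199711550402)) (np.float64(-88.12535337554807), np.float64(0.08640321397452516))
bead [[ 0.5799 -0.1366  0.092 ]
 [ 0.5835 -0.2033  0.092 ]] [ 0.5817 -0.1699  0.092 ]
[[ 0.5794 -0.1361  0.0936  0.0007]
 [ 0.5832 -0.2031  0.0948  0.0009]]
bead sc [ 0.5792 -0.1718  0.092 ] (np.float64(92.40098877785749), np.float64(0.06924451330599894))
graver [[ 0.6302  0.0186  0.006 ]
 [ 0.5641  0.0081  0.006 ]
 [ 0.4869 -0.0048  0.006 ]]
```

```bash
cat >> h.py <<'E'
def down(yaw): return R.from_euler("z",yaw,degrees=True)*R.from_euler("x",180,degrees=True)
def go(xyz,yaw):
    from workcell import readout
    s=readout.read_state(); T=R.from_rotvec(s["tcp_rot"])
    d=T.inv().apply(np.array(xyz)-s["tool_pos"]); w=(T.inv()*down(yaw)).as_rotvec(degrees=True)
    print("t",s["time"],"pos",s["tool_pos"].round(4),"shift mm",(d*1e3).round(2),"turn",w.round(2),"F",s["wrist_force"].round(2))
E
python3 -c "
from h import *
go([.575,-.167,.28],3)"
```

```text
t 0.1 pos [ 0.2914 -0.6082  0.2471] shift mm [ 446.39 -275.38  -32.33] turn [-1.20e-01  2.00e-02  2.26e+01] F [-0.07  0.   -1.08]
```

Emit:
{"name": "jog_arm", "arguments": {
  "deltas": [0.446,-0.275,-0.032,0,0,22.6,1,0.446,-0.275,-0.032,0,0,22.6,1,0.446,-0.275,-0.032,0,0,22.6,1,0.446,-0.275,-0.032,0,0,22.6,1,0.446,-0.275,-0.032,0,0,22.6,1,0.446,-0.275,-0.032,0,0,22.6,1,0.446,-0.275,-0.032,0,0,22.6,1,0.446,-0.275,-0.032,0,0,22.6,1]
}}

```text
time: 0.9
tool_pos: [0.5081, -0.2709, 0.2724]
tcp_rot: [-3.14, -0.082, 0.001]
wrist_force: [1.3, -1.1, 0.3]
width: 1.001
grip_force: 0.0
```

Emit:
{"name": "jog_arm", "arguments": {
  "deltas": [0.072,-0.1,-0.007,0,0,0,1,0.072,-0.1,-0.007,0,0,0,1,0.072,-0.1,-0.007,0,0,0,1,0.072,-0.1,-0.007,0,0,0,1,0.072,-0.1,-0.007,0,0,0,1]
}}

```text
time: 1.4
tool_pos: [0.574, -0.1689, 0.279]
tcp_rot: [3.14, 0.085, -0.002]
wrist_force: [-0.2, -0.1, -0.2]
width: 0.999
grip_force: 0.0
```

```bash
python3 - <<'E'
from h import *
from workcell import read_camera
c=read_camera("wrist");np.save("w1.npy",c,allow_pickle=True);cv2.imwrite("pics/w1.png",c["color"])
print(c["origin"],c["attitude"],c["fx"])
go([.597,.161,.20],-20.5)
E
```

```text
[ 0.64677076 -0.16577584  0.4040923 ] [ 2.11637828 -2.00758049 -0.29202943] 347.3632164930136
t 1.45 pos [ 0.5737 -0.1696  0.2791] shift mm [  40.74 -328.95   78.97] turn [ 0.03  0.07 23.51] F [-0.11 -0.32  0.6 ]
```

View pics/w1.png

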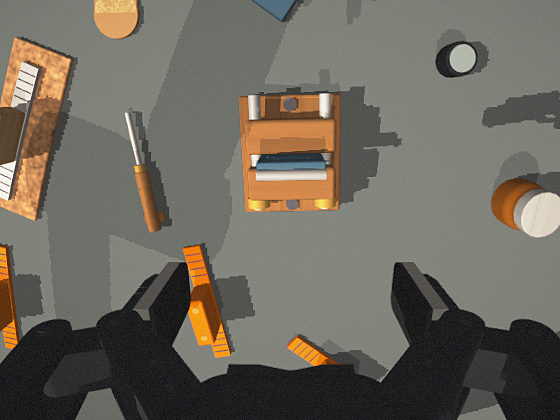

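The wrist view shows the clamp base with corners near (239,96), (341,92), (339,210) and (246,213). The bead runs from (255,175) to (327,175).

Emit:
{"name": "jog_arm", "arguments": {
  "deltas": [0.041,-0.329,0.03,0,0,23.5,1,0.041,-0.329,0.03,0,0,23.5,1,0.041,-0.329,0.03,0,0,23.5,1,0.041,-0.329,0.03,0,0,23.5,1,0.041,-0.329,0.03,0,0,23.5,1,0.041,-0.329,0.03,0,0,23.5,1,0.041,-0.329,0.03,0,0,23.5,1,0.041,-0.329,0.03,0,0,23.5,1]
}}

```text
time: 2.25
tool_pos: [0.5975, 0.1641, 0.2486]
tcp_rot: [-3.091, 0.555, 0.003]
wrist_force: [0.0, -0.5, 0.1]
width: 1.004
grip_force: 0.0
```

```bash
python3 - <<'E'
from h import *
from workcell import read_camera
np.set_printoptions(precision=4,suppress=True)
c=read_camera("wrist");np.save("w2.npy",c,allow_pickle=True);cv2.imwrite("pics/w2.png",c["color"])
go([.598,.161,.20],-20.5)
w=load("w1")
def ax(a,b): return np.degrees(np.arctan2(*(b-a)[1::-1])),np.linalg.norm((b-a)[:2])
p=plane(w,[(239,96),(341,92),(339,210),(246,213)],.022);print(p,p.mean(0),ax(p[3],p[0]),ax(p[2],p[1]),ax(p[3],p[2]),ax(p[0],p[1]))
r=w["color"][165:185,240:345].astype(int); m=(r.min(2)>150)
ys,xs=np.nonzero(m); print(xs.min()+240,xs.max()+240,m.sum())
L=[];U=[]
for x in range(260-240,324-240):
    y=np.nonzero(m[:,x])[0]
    if len(y): L.append((x+240,y.max()+.5+165));U.append((x+240,y.min()-.5+165))
for Q in(L,U):
    q=plane(w,Q,.09);f=np.polyfit(q[:,1],q[:,0],1);print("line",q.mean(0),"yaw",-np.degrees(np.arctan(f[0])))
q=plane(w,[(xs.min()+239.5,175),(xs.max()+240.5,175)],.09);print(q)
E
```

```text
t 2.3 pos [0.5976 0.1619 0.2488] shift mm [ 0.72  0.62 48.84] turn [0.06 0.06 0.1 ] F [ 0.27 -0.67  0.81]
[[ 0.65   -0.1113  0.022 ]
 [ 0.6598 -0.2189  0.022 ]
 [ 0.5293 -0.2285  0.022 ]
 [ 0.52   -0.1213  0.022 ]] [ 0.5898 -0.17    0.022 ] (np.float64(4.388032589205856), np.float64(0.13035665543549277)) (np.float64(4.182013765976967), np.float64(0.1308258860550905)) (np.float64(-85.04363028787222), np.float64(0.10762236909045969)) (np.float64(-84.79785521678549), np.float64(0.10809839699250641))
252 326 588
line [ 0.5771 -0.1707  0.09  ] yaw 4.233726393159127
line [ 0.5848 -0.1703  0.09  ] yaw 3.38291540540932
[[ 0.5797 -0.1336  0.09  ]
 [ 0.5833 -0.2027  0.09  ]]
```

View pics/w2.png

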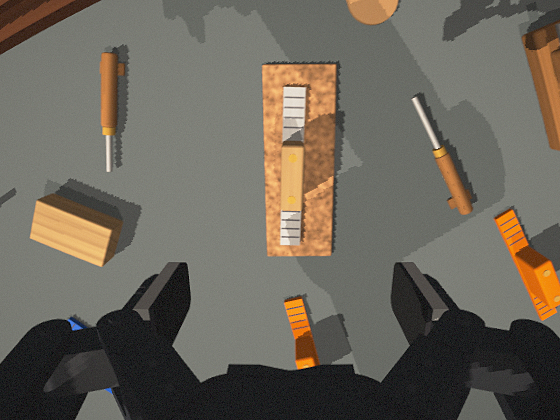

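The wrist view shows the pad with corners (262,64), (338,64), (333,256) and (267,256). The blade runs from (283,87) to (301,245), and the block is at about (292,178).

```bash
python3 - <<'E'
from h import *
np.set_printoptions(precision=4,suppress=True)
w=load("w2")
def ax(a,b): return np.degrees(np.arctan2(*(b-a)[1::-1])),np.linalg.norm((b-a)[:2])
for n,z,q in(("pad",.006,[(262,64),(338,64),(333,256),(267,256)]),("blade",.012,[(283,87),(307,87),(301,245),(281,245)]),("block",.054,[(282,145.5),(303,145.5),(301.5,211),(280.5,211)])):
    p=plane(w,q,z);print(n,p.mean(0),ax((p[2]+p[3])/2,(p[0]+p[1])/2),ax(p[0],p[1]),ax(p[3],p[2]))
E
```

```text
pad [0.5989 0.1518 0.006 ] (np.float64(-19.99692598501624), np.float64(0.20885971600395667)) (np.float64(-110.30706743103065), np.float64(0.07598393766733255)) (np.float64(-110.46524146328811), np.float64(0.07649552830329612))
blade [0.5987 0.1602 0.012 ] (np.float64(-21.734175938157783), np.float64(0.16982504844986887)) (np.float64(-110.37459835996479), np.float64(0.02390834943899125)) (np.float64(-110.42217320409476), np.float64(0.022539725671839737))
block [0.5994 0.1614 0.054 ] (np.float64(-21.639448427442854), np.float64(0.06297692968612033)) (np.float64(-110.4090594237236), np.float64(0.01924046228959575)) (np.float64(-110.4200832529665), np.float64(0.02027999961810323))
```

Emit:
{"name": "jog_arm", "arguments": {
  "deltas": [0.001,0.001,0.04,0,0,1,1,0.001,0.001,0.08,0,0,1,1,0.001,0.001,0.12,0,0,1,1,0.001,0.001,0.15,0,0,1,1,0.001,0.001,0.18,0,0,1,1,0.001,0.001,0.2,0,0,1,1,0.001,0.001,0.211,0,0,1,1,0.001,0.001,0.215,0,0,1,1]
}}

```text
time: 3.1
tool_pos: [0.5979, 0.1579, 0.0334]
tcp_rot: [3.085, -0.589, -0.003]
wrist_force: [0.2, 0.4, -0.7]
width: 0.999
grip_force: 0.0
```

Emit:
{"name": "jog_arm", "arguments": {
  "deltas": [0,0,0,0,0,0,0.2,0,0,0,0,0,0,-0.2,0,0,0,0,0,0,-0.6,0,0,0,0,0,0,-1,0,0,0,0,0,0,-1,0,0,0,0,0,0,-1],
  "squeeze": 50
}}

```text
time: 3.7
tool_pos: [0.5996, 0.1606, 0.036]
tcp_rot: [-3.085, 0.585, -0.003]
wrist_force: [0.0, 0.2, 4.5]
width: 0.247
grip_force: 50.2
```

```bash
python3 - <<'E'
from h import *
from workcell import readout,read_camera
for i in range(3):
    s=readout.read_state();print(s["time"],s["tool_pos"].round(4),s["wrist_force"].round(2),s["tcp_rot"].round(3),s["grip_force"]); read_camera("wrist")
E
```

```text
3.7 [0.5996 0.1606 0.036 ] [0.02 0.24 4.54] [-3.085e+00  5.850e-01 -3.000e-03] 50.16350984573364
3.75 [0.5996 0.1606 0.036 ] [-0.66  0.4   5.55] [-3.086e+00  5.850e-01 -3.000e-03] 50.25412201881409
3.8 [0.5996 0.1606 0.0359] [-0.88  0.65  5.95] [-3.086e+00  5.850e-01 -3.000e-03] 50.25381088256836
```

Emit:
{"name": "jog_arm", "arguments": {
  "deltas": [0,0,-0.005,0,0,0,-1,0,0,-0.02,0,0,0,-1,0,0,-0.05,0,0,0,-1,0,0,-0.09,0,0,0,-1,0,0,-0.12,0,0,0,-1,0,0,-0.14,0,0,0,-1,0,0,-0.14,0,0,0,-1]
}}

```text
time: 4.55
tool_pos: [0.6009, 0.1606, 0.1794]
tcp_rot: [-3.084, 0.585, -0.011]
wrist_force: [-0.1, -0.4, -2.5]
width: 0.256
grip_force: 49.3
```

```bash
python3 - <<'E'
from h import *
from workcell import readout,read_camera
F=[]
for i in range(4):
    s=readout.read_state();F.append(np.r_[s["tool_pos"],s["wrist_force"],s["torque"]]); c=read_camera("wrist")
print(np.round(F,4)); cv2.imwrite("pics/w3.png",c["color"])
# start over edge: clamp origin, yaw 4
go([.590,.1,.18],4)
u=np.array([np.cos(np.radians(4.2)),np.sin(np.radians(4.2))])
P=np.array([.581,-.170]); print("start",P-45*u/1e3,"end",P+45*u/1e3)
go([*(P-45*u/1e3),.17],4.2)
E
```

```text
[[ 6.0090e-01  1.6060e-01  1.7940e-01 -6.8300e-02 -3.7050e-01 -2.4895e+00
   4.8500e-02 -4.5200e-02 -3.5600e-02]
 [ 5.9960e-01  1.6030e-01  1.7680e-01 -6.4890e-01  2.5780e-01 -3.0078e+00
   1.0600e-02 -4.6500e-02  3.6500e-02]
 [ 5.9820e-01  1.6000e-01  1.7460e-01 -5.5370e-01  4.3640e-01 -3.2592e+00
  -2.8200e-02  2.0300e-02  1.6100e-02]
 [ 5.9740e-01  1.5980e-01  1.7330e-01 -8.3180e-01  6.3530e-01 -3.1951e+00
  -3.0000e-03 -3.8100e-02  1.9800e-02]]
t 4.75 pos [0.597  0.1598 0.1725] shift mm [15.34 58.19 -7.38] turn [  0.08   0.2  -25.5 ] F [-0.18 -0.3  -2.67]
start [ 0.53612085 -0.17329572] end [ 0.62587915 -0.16670428]
t 4.75 pos [0.597  0.1598 0.1725] shift mm [ 65.41 332.19   3.05] turn [  0.08   0.2  -25.7 ] F [-0.18 -0.3  -2.67]
```

View pics/w3.png

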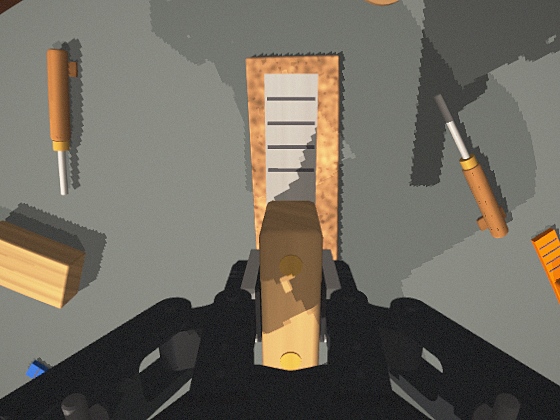

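The file is held straight and level in the fingers, with the block at about (290,285) in the picture and the blade parallel to the tool's x.

Emit:
{"name": "jog_arm", "arguments": {
  "deltas": [0.009,0.047,0,0,0,-4,-1,0.019,0.095,0,0,0,-8,-1,0.028,0.142,0,0,0,-12,-1,0.038,0.19,0,0,0,-16,-1,0.047,0.237,0,0,0,-20,-1,0.056,0.285,0,0,0,-24,-1,0.065,0.332,0,0,0,-25.7,-1,0.065,0.332,0,0,0,-25.7,-1]
}}

```text
time: 5.55
tool_pos: [0.5349, -0.1777, 0.1726]
tcp_rot: [3.138, 0.107, -0.006]
wrist_force: [0.7, 1.2, -2.8]
width: 0.252
grip_force: 50.3
```

Emit:
{"name": "jog_arm", "arguments": {
  "deltas": [0,0,0.01,0,0,0,-1,0,0,0.02,0,0,0,-1,0,0,0.03,0,0,0,-1,0,0,0.033,0,0,0,-1,0,0,0.033,0,0,0,-1,0,0,0.033,0,0,0,-1]
}}

```text
time: 6.15
tool_pos: [0.5377, -0.1719, 0.1416]
tcp_rot: [-3.139, -0.117, -0.0]
wrist_force: [0.5, 0.3, -2.0]
width: 0.251
grip_force: 50.3
```

```bash
python3 - <<'E'
from h import *
from workcell import readout,read_camera
for i in range(2):
    s=readout.read_state();print(s["tool_pos"].round(4),s["wrist_force"].round(2)); c=read_camera("wrist")
go([.536,-.1735,.14],4.2)
E
```

```text
[ 0.5377 -0.1719  0.1416] [ 0.49  0.29 -1.96]
[ 0.5379 -0.1722  0.1421] [ 0.39 -0.26 -2.54]
t 6.25 pos [ 0.538  -0.1724  0.1423] shift mm [-2.07  0.96  2.29] turn [ 0.03 -0.06  0.04] F [-0.74  0.01 -3.62]
```

Emit:
{"name": "jog_arm", "arguments": {
  "deltas": [-0.002,0.001,0.004,0,0,0,-1,-0.002,0.001,0.008,0,0,0,-1,-0.002,0.001,0.01,0,0,0,-1,-0.002,0.001,0.011,0,0,0,-1,-0.002,0.001,0.012,0,0,0,-1,-0.002,0.001,0.013,0,0,0,-1]
}}

```text
time: 6.85
tool_pos: [0.5355, -0.1738, 0.1286]
tcp_rot: [3.139, 0.115, 0.0]
wrist_force: [-0.1, 0.7, -1.9]
width: 0.251
grip_force: 50.3
```

Emit:
{"name": "jog_arm", "arguments": {
  "deltas": [0,0,0.001,0,0,0,-1,0,0,0.0015,0,0,0,-1,0,0,0.002,0,0,0,-1,0,0,0.002,0,0,0,-1]
}}

```text
time: 7.25
tool_pos: [0.5358, -0.1738, 0.1273]
tcp_rot: [3.139, 0.115, 0.001]
wrist_force: [-1.1, 1.1, 2.2]
width: 0.247
grip_force: 51.0
```

Emit:
{"name": "jog_arm", "arguments": {
  "deltas": [0,0,0.001,0,0,0,-1,0,0,0.0015,0,0,0,-1,0,0,0.002,0,0,0,-1,0,0,0.002,0,0,0,-1]
}}

```text
time: 7.65
tool_pos: [0.5363, -0.1739, 0.1261]
tcp_rot: [3.139, 0.115, 0.003]
wrist_force: [-3.4, 1.1, 8.0]
width: 0.255
grip_force: 51.7
```

Emit:
{"name": "jog_arm", "arguments": {
  "deltas": [0.003,0,-0.0006,0,0,0,-1,0.007,0,-0.0006,0,0,0,-1,0.011,0,-0.0006,0,0,0,-1,0.015,0,-0.0006,0,0,0,-1,0.019,0,-0.0006,0,0,0,-1,0.023,0,-0.0006,0,0,0,-1,0.027,0,-0.0006,0,0,0,-1,0.031,0,-0.0006,0,0,0,-1]
}}

```text
time: 8.45
tool_pos: [0.5655, -0.1719, 0.1261]
tcp_rot: [3.139, 0.115, -0.003]
wrist_force: [-6.8, -0.4, 7.8]
width: 0.247
grip_force: 51.8
```

Emit:
{"name": "jog_arm", "arguments": {
  "deltas": [0.004,0,-0.0004,0,0,0,-1,0.008,0,-0.0004,0,0,0,-1,0.012,0,-0.0004,0,0,0,-1,0.016,0,-0.0004,0,0,0,-1,0.02,0,-0.0004,0,0,0,-1,0.024,0,-0.0004,0,0,0,-1,0.028,0,-0.0004,0,0,0,-1,0.032,0,-0.0004,0,0,0,-1]
}}

```text
time: 9.25
tool_pos: [0.5972, -0.1695, 0.1263]
tcp_rot: [3.139, 0.115, -0.004]
wrist_force: [-6.3, 0.1, 6.6]
width: 0.254
grip_force: 51.7
```

Emit:
{"name": "jog_arm", "arguments": {
  "deltas": [0.004,0,0,0,0,0,-1,0.008,0,0,0,0,0,-1,0.012,0,0,0,0,0,-1,0.016,0,0,0,0,0,-1,0.02,0,0,0,0,0,-1,0.024,0,0,0,0,0,-1]
}}

```text
time: 9.85
tool_pos: [0.621, -0.1677, 0.1261]
tcp_rot: [3.139, 0.116, -0.005]
wrist_force: [-5.2, -0.0, 6.1]
width: 0.248
grip_force: 51.6
```

Emit:
{"name": "jog_arm", "arguments": {
  "deltas": [0.003,0,-0.005,0,0,0,-1,0.003,0,-0.015,0,0,0,-1,0.003,0,-0.02,0,0,0,-1,-0.03,0,-0.02,0,0,0,-1,-0.065,0,-0.02,0,0,0,-1,-0.089,0,-0.02,0,0,0,-1,-0.089,0,-0.02,0,0,0,-1,-0.089,0,-0.02,0,0,0,-1]
}}

```text
time: 10.65
tool_pos: [0.5337, -0.174, 0.1462]
tcp_rot: [3.139, 0.114, 0.003]
wrist_force: [0.5, -0.6, -2.5]
width: 0.25
grip_force: 50.4
```

```bash
python3 - <<'E'
from h import *
from workcell import readout,read_camera
for i in range(2):
    s=readout.read_state();print(s["tool_pos"].round(4),s["tcp_rot"].round(3),s["wrist_force"].round(2)); c=read_camera("wrist")
np.save("w4.npy",c,allow_pickle=True)
go([.536,-.1735,.132],4.2)
E
```

```text
[ 0.5337 -0.174   0.1462] [3.139e+00 1.140e-01 3.000e-03] [ 0.47 -0.56 -2.52]
[ 0.5344 -0.1741  0.1463] [3.139e+00 1.150e-01 3.000e-03] [ 0.75  0.06 -2.73]
t 10.75 pos [ 0.5347 -0.1741  0.1463] shift mm [ 1.31 -0.48 14.34] turn [ 0.04 -0.11  0.  ] F [ 0.15 -0.38 -2.11]
```

Emit:
{"name": "jog_arm", "arguments": {
  "deltas": [0.001,0,0.008,0,0,0,-1,0.001,0,0.014,0,0,0,-1,0.001,0,0.017,0,0,0,-1,0.001,0,0.0185,0,0,0,-1,0.002,0,0.0193,0,0,0,-1,0.003,0,0.0198,0,0,0,-1,0.005,0,0.0198,0,0,0,-1,0.008,0,0.0198,0,0,0,-1]
}}

```text
time: 11.55
tool_pos: [0.5412, -0.1737, 0.1268]
tcp_rot: [3.139, 0.115, -0.001]
wrist_force: [-5.4, -1.1, 5.4]
width: 0.252
grip_force: 51.4
```

Emit:
{"name": "jog_arm", "arguments": {
  "deltas": [0.004,0,0,0,0,0,-1,0.008,0,0,0,0,0,-1,0.012,0,0,0,0,0,-1,0.016,0,0,0,0,0,-1,0.02,0,0,0,0,0,-1,0.024,0,0,0,0,0,-1,0.028,0,0,0,0,0,-1,0.032,0,0,0,0,0,-1]
}}

```text
time: 12.35
tool_pos: [0.573, -0.1714, 0.1268]
tcp_rot: [3.139, 0.115, -0.002]
wrist_force: [-4.9, -0.3, 6.1]
width: 0.252
grip_force: 51.4
```

Emit:
{"name": "jog_arm", "arguments": {
  "deltas": [0.004,0,0,0,0,0,-1,0.008,0,0,0,0,0,-1,0.012,0,0,0,0,0,-1,0.016,0,0,0,0,0,-1,0.02,0,0,0,0,0,-1,0.024,0,0,0,0,0,-1,0.028,0,0,0,0,0,-1,0.032,0,0,0,0,0,-1]
}}

```text
time: 13.15
tool_pos: [0.6046, -0.169, 0.1267]
tcp_rot: [3.139, 0.115, -0.003]
wrist_force: [-4.9, -0.8, 5.1]
width: 0.25
grip_force: 51.4
```

Emit:
{"name": "jog_arm", "arguments": {
  "deltas": [0.004,0,0,0,0,0,-1,0.008,0,0,0,0,0,-1,0.012,0,0,0,0,0,-1,0.016,0,0,0,0,0,-1]
}}

```text
time: 13.55
tool_pos: [0.6205, -0.1678, 0.1266]
tcp_rot: [3.139, 0.115, -0.003]
wrist_force: [-5.0, -0.4, 4.3]
width: 0.253
grip_force: 51.4
```

Emit:
{"name": "jog_arm", "arguments": {
  "deltas": [0.003,0,-0.005,0,0,0,-1,0.003,0,-0.015,0,0,0,-1,0.003,0,-0.02,0,0,0,-1,-0.03,0,-0.02,0,0,0,-1,-0.065,0,-0.02,0,0,0,-1,-0.089,0,-0.02,0,0,0,-1,-0.089,0,-0.02,0,0,0,-1,-0.089,0,-0.02,0,0,0,-1]
}}

```text
time: 14.35
tool_pos: [0.5327, -0.1741, 0.1465]
tcp_rot: [3.139, 0.114, 0.003]
wrist_force: [0.1, -0.7, -1.2]
width: 0.254
grip_force: 50.4
```

Emit:
{"name": "jog_arm", "arguments": {
  "deltas": [0.001,0,0.008,0,0,0,-1,0.001,0,0.014,0,0,0,-1,0.001,0,0.017,0,0,0,-1,0.001,0,0.0185,0,0,0,-1,0.002,0,0.0195,0,0,0,-1,0.003,0,0.02,0,0,0,-1,0.005,0,0.02,0,0,0,-1,0.008,0,0.02,0,0,0,-1]
}}

```text
time: 15.15
tool_pos: [0.5403, -0.1737, 0.1268]
tcp_rot: [3.139, 0.115, -0.001]
wrist_force: [-4.9, -0.3, 5.7]
width: 0.251
grip_force: 51.4
```

Emit:
{"name": "jog_arm", "arguments": {
  "deltas": [0.004,0,0,0,0,0,-1,0.008,0,0,0,0,0,-1,0.012,0,0,0,0,0,-1,0.016,0,0,0,0,0,-1,0.02,0,0,0,0,0,-1,0.024,0,0,0,0,0,-1,0.028,0,0,0,0,0,-1,0.032,0,0,0,0,0,-1]
}}

```text
time: 15.95
tool_pos: [0.5721, -0.1714, 0.1268]
tcp_rot: [3.139, 0.115, -0.002]
wrist_force: [-5.3, -1.3, 5.7]
width: 0.248
grip_force: 51.3
```

Emit:
{"name": "jog_arm", "arguments": {
  "deltas": [0.004,0,0,0,0,0,-1,0.008,0,0,0,0,0,-1,0.012,0,0,0,0,0,-1,0.016,0,0,0,0,0,-1,0.02,0,0,0,0,0,-1,0.024,0,0,0,0,0,-1,0.028,0,0,0,0,0,-1,0.032,0,0,0,0,0,-1]
}}

```text
time: 16.75
tool_pos: [0.6038, -0.169, 0.1266]
tcp_rot: [3.139, 0.116, -0.003]
wrist_force: [-5.1, -0.7, 5.2]
width: 0.251
grip_force: 51.4
```

Emit:
{"name": "jog_arm", "arguments": {
  "deltas": [0.004,0,0,0,0,0,-1,0.008,0,0,0,0,0,-1,0.012,0,0,0,0,0,-1,0.016,0,0,0,0,0,-1,0.02,0,0,0,0,0,-1]
}}

```text
time: 17.25
tool_pos: [0.6236, -0.1675, 0.1266]
tcp_rot: [3.139, 0.115, -0.003]
wrist_force: [-5.1, -0.8, 5.1]
width: 0.253
grip_force: 51.4
```

Emit:
{"name": "jog_arm", "arguments": {
  "deltas": [0.003,0,-0.005,0,0,0,-1,0.003,0,-0.015,0,0,0,-1,0.003,0,-0.02,0,0,0,-1,-0.03,0,-0.02,0,0,0,-1,-0.065,0,-0.02,0,0,0,-1,-0.091,0,-0.02,0,0,0,-1,-0.091,0,-0.02,0,0,0,-1,-0.091,0,-0.02,0,0,0,-1]
}}

```text
time: 18.05
tool_pos: [0.5335, -0.174, 0.1465]
tcp_rot: [3.139, 0.114, 0.003]
wrist_force: [-0.1, 0.3, -2.3]
width: 0.252
grip_force: 50.4
```

```bash
python3 - <<'E'
from h import *
from workcell import readout,read_camera
for n in("top","scene"):
    c=read_camera(n);np.save(n+"1.npy",c,allow_pickle=True)
    o=load(n+"0")["color"]; k=c["color"]
    sl=(slice(155,235),slice(300,380)) if n=="top" else (slice(190,270),slice(170,250))
    ims=[cv2.resize(i[sl],None,fx=3.5,fy=3.5,interpolation=cv2.INTER_CUBIC) for i in(o,k)]
    v=np.hstack(ims) if n=="top" else np.vstack([v,np.hstack(ims)])
cv2.imwrite("pics/c1.png",v)
s=readout.read_state();print(s["time"],s["tool_pos"].round(4),s["wrist_force"].round(2),s["tcp_rot"].round(3))
E
```

```text
18.15 [ 0.5347 -0.1741  0.1467] [ 0.67  0.18 -1.92] [3.139e+00 1.150e-01 3.000e-03]
```

View pics/c1.png

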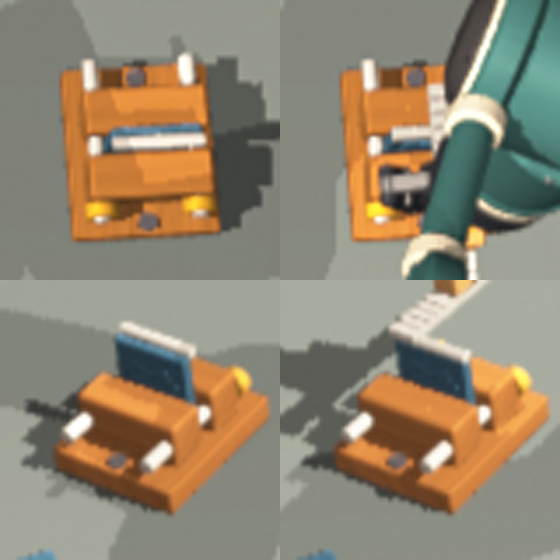

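The crops show the bead has moved forward. In the top crop it is about 8 px (enlarged) higher and the plaque's blue near side is now exposed. I'll make one more stroke for certainty.

Emit:
{"name": "jog_arm", "arguments": {
  "deltas": [0.001,0,0.008,0,0,0,-1,0.001,0,0.014,0,0,0,-1,0.001,0,0.017,0,0,0,-1,0.001,0,0.0185,0,0,0,-1,0.002,0,0.0195,0,0,0,-1,0.003,0,0.02,0,0,0,-1,0.005,0,0.02,0,0,0,-1,0.008,0,0.02,0,0,0,-1]
}}

```text
time: 18.95
tool_pos: [0.5412, -0.1737, 0.1268]
tcp_rot: [3.139, 0.115, -0.001]
wrist_force: [-4.9, 0.2, 4.8]
width: 0.25
grip_force: 51.4
```

Emit:
{"name": "jog_arm", "arguments": {
  "deltas": [0.004,0,0,0,0,0,-1,0.008,0,0,0,0,0,-1,0.012,0,0,0,0,0,-1,0.016,0,0,0,0,0,-1,0.02,0,0,0,0,0,-1,0.024,0,0,0,0,0,-1,0.028,0,0,0,0,0,-1,0.032,0,0,0,0,0,-1]
}}

```text
time: 19.75
tool_pos: [0.5731, -0.1714, 0.1268]
tcp_rot: [3.139, 0.115, -0.002]
wrist_force: [-5.9, -0.7, 5.9]
width: 0.254
grip_force: 51.3
```

Emit:
{"name": "jog_arm", "arguments": {
  "deltas": [0.004,0,0,0,0,0,-1,0.008,0,0,0,0,0,-1,0.012,0,0,0,0,0,-1,0.016,0,0,0,0,0,-1,0.02,0,0,0,0,0,-1,0.024,0,0,0,0,0,-1,0.028,0,0,0,0,0,-1,0.032,0,0,0,0,0,-1]
}}

```text
time: 20.55
tool_pos: [0.6047, -0.169, 0.1267]
tcp_rot: [3.139, 0.115, -0.003]
wrist_force: [-5.9, 0.1, 5.3]
width: 0.248
grip_force: 51.4
```

Emit:
{"name": "jog_arm", "arguments": {
  "deltas": [0.004,0,0,0,0,0,-1,0.008,0,0,0,0,0,-1,0.012,0,0,0,0,0,-1,0.016,0,0,0,0,0,-1,0.02,0,0,0,0,0,-1]
}}

```text
time: 21.05
tool_pos: [0.6246, -0.1675, 0.1266]
tcp_rot: [3.139, 0.115, -0.003]
wrist_force: [-4.4, 0.1, 4.8]
width: 0.249
grip_force: 51.4
```

Emit:
{"name": "jog_arm", "arguments": {
  "deltas": [0.003,0,-0.005,0,0,0,-1,0.003,0,-0.015,0,0,0,-1,0.003,0,-0.03,0,0,0,-1,0.003,0,-0.05,0,0,0,-1,0.003,0,-0.05,0,0,0,-1]
}}

```text
time: 21.55
tool_pos: [0.631, -0.1677, 0.1806]
tcp_rot: [3.137, 0.115, 0.012]
wrist_force: [1.0, -0.2, -2.0]
width: 0.249
grip_force: 50.4
```

```bash
python3 - <<'E'
from h import *
go([.600,.157,.175],-21)
E
```

```text
t 21.55 pos [ 0.631  -0.1677  0.1806] shift mm [  -7.17 -326.11    4.64] turn [ 0.06 -0.46 25.2 ] F [ 0.97 -0.16 -2.01]
```

Emit:
{"name": "jog_arm", "arguments": {
  "deltas": [-0.001,-0.045,0,0,0,4,-1,-0.002,-0.09,0,0,0,8,-1,-0.003,-0.135,0,0,0,12,-1,-0.004,-0.18,0,0,0,16,-1,-0.005,-0.225,0,0,0,20,-1,-0.006,-0.27,0,0,0,24,-1,-0.006,-0.31,0,0,0,25,-1,-0.006,-0.326,0,0,0,25,-1]
}}

```text
time: 22.35
tool_pos: [0.5976, 0.1614, 0.1758]
tcp_rot: [-3.089, 0.563, 0.0]
wrist_force: [-0.4, 0.0, -1.9]
width: 0.249
grip_force: 50.4
```

Emit:
{"name": "jog_arm", "arguments": {
  "deltas": [0,0,0.03,0,0,0,-1,0,0,0.06,0,0,0,-1,0,0,0.08,0,0,0,-1,0,0,0.09,0,0,0,-1,0,0,0.09,0,0,0,-1,0,0,0.09,0,0,0,-1]
}}

```text
time: 22.95
tool_pos: [0.5991, 0.1575, 0.0867]
tcp_rot: [-3.089, 0.568, -0.002]
wrist_force: [-0.1, -0.0, -2.2]
width: 0.25
grip_force: 50.5
```

```bash
python3 - <<'E'
from h import *
from workcell import read_camera
read_camera("wrist");read_camera("wrist")
go([.599,.157,.036],-20.8)
E
```

```text
t 23.05 pos [0.5998 0.1578 0.0877] shift mm [-0.63  1.16 51.68] turn [-0.1  -0.15 -0.02] F [ 0.75  0.12 -2.12]
```

Emit:
{"name": "jog_arm", "arguments": {
  "deltas": [0,0.001,0.015,0,0,0,-1,0,0.001,0.028,0,0,0,-1,0,0.001,0.037,0,0,0,-1,0,0.001,0.042,0,0,0,-1,0,0.001,0.045,0,0,0,-1,0,0.001,0.047,0,0,0,-1,0,0.001,0.048,0,0,0,-1,0,0.001,0.048,0,0,0,-1]
}}

```text
time: 23.85
tool_pos: [0.5983, 0.1569, 0.0381]
tcp_rot: [-3.09, 0.567, -0.001]
wrist_force: [-0.0, -0.8, -3.2]
width: 0.253
grip_force: 50.6
```

Emit:
{"name": "jog_arm", "arguments": {
  "deltas": [0,0,0.0007,0,0,0,-1,0,0,0.0014,0,0,0,-1,0,0,0.0021,0,0,0,-1,0,0,0.0021,0,0,0,-1]
}}

```text
time: 24.25
tool_pos: [0.5982, 0.1569, 0.036]
tcp_rot: [-3.09, 0.567, -0.001]
wrist_force: [-0.4, 0.0, -0.6]
width: 0.25
grip_force: 50.6
```

Emit:
{"name": "jog_arm", "arguments": {
  "deltas": [0,0,0.0003,0,0,0,-1,0,0,0.0005,0,0,0,-1,0,0,0.0005,0,0,0,-1]
}}

```text
time: 24.55
tool_pos: [0.5982, 0.1569, 0.036]
tcp_rot: [-3.09, 0.567, -0.001]
wrist_force: [-3.3, 0.2, 4.3]
width: 0.251
grip_force: 51.4
```

Emit:
{"name": "jog_arm", "arguments": {
  "deltas": [0,0,0,0,0,0,-0.45,0,0,0,0,0,0,-0.3,0,0,0,0,0,0,0,0,0,0,0,0,0,0.5,0,0,0,0,0,0,1,0,0,0,0,0,0,1,0,0,0,0,0,0,1],
  "squeeze": 20
}}

```text
time: 25.25
tool_pos: [0.598, 0.1568, 0.0352]
tcp_rot: [3.09, -0.567, -0.0]
wrist_force: [0.5, -0.2, 0.6]
width: 0.998
grip_force: 0.0
```

Emit:
{"name": "jog_arm", "arguments": {
  "deltas": [0,0,-0.01,0,0,0,1,0,0,-0.03,0,0,0,1,0,0,-0.06,0,0,0,1,0,0,-0.1,0,0,0,1,0,0,-0.15,0,0,0,1,0,0,-0.2,0,0,0,1,0,0,-0.22,0,0,0,1,0,0,-0.22,0,0,0,1]
}}

```text
time: 26.05
tool_pos: [0.6008, 0.1575, 0.2622]
tcp_rot: [-3.086, 0.566, -0.016]
wrist_force: [0.4, -0.2, 0.5]
width: 1.0
grip_force: 0.0
```

```bash
python3 - <<'E'
from h import *
from workcell import read_camera
t=read_camera("top")["color"];s=read_camera("scene")["color"];w=read_camera("wrist")["color"]
f=lambda i,k:cv2.resize(i,None,fx=k,fy=k,interpolation=cv2.INTER_CUBIC)
a=f(t[150:240,300:390],3.3)[:290,:290];b=f(s[190:320,170:370],2.5)[:290,:500]
v=np.hstack([a,b]);w2=f(w,.7)
v=np.vstack([v,np.zeros((294,v.shape[1],3),np.uint8)]);v[290:290+294,:392]=w2[:294]
cv2.imwrite("pics/f.png",v);print(v.shape)
E
```

```text
(584, 790, 3)
```

View pics/f.png

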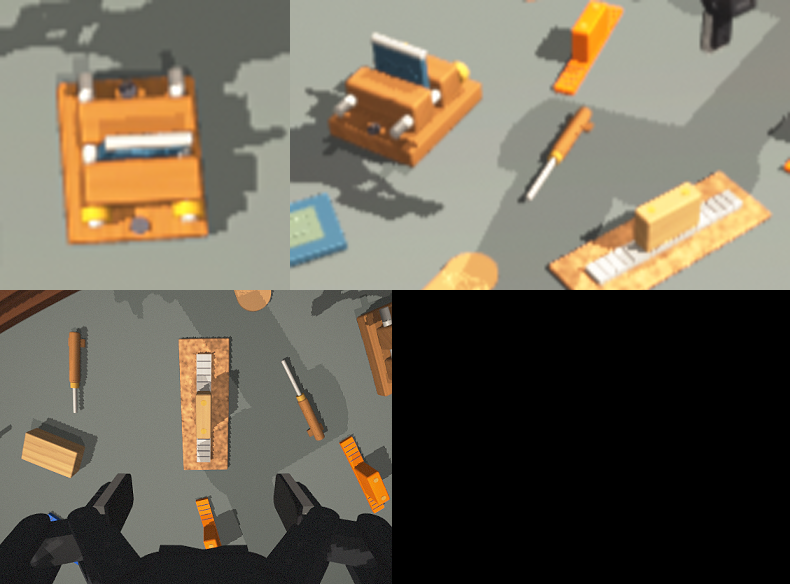

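The final views show the bead flush: it has shifted about 3 px, or 7–8 mm, forward in the top camera. The file stands on its blade, centred on the pad, and nothing else has moved.

```bash
python3 -c "
from workcell import finish_job
print(finish_job())"
```

```text
the job is handed in; nothing more can be done
None
```

I filed the burr in four level forward strokes at about 8 N (no more than about 11 N in the readings), lifting clear on each return; by the final camera view it sits flush (about 7–8 mm forward, within measuring error), the file is back on its pad standing on its blade, and the job was handed in at about 26 s.

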